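Present a filter plate label up over the notebook

ROBOT

A 6-joint arm with a two-finger parallel gripper is mounted at the origin on a cart in front of the work surface, level with it; the furniture and walls round the work are solid. World frame = base frame: x ahead of the robot, y to its left, z up, the work surface at z = 0. Lengths are in m, angles in rad, forces in N, time in s.
With the tool pointing down it reaches from about 0.375 to 0.9 m from the base axis. Payload 3.1 kg.
Tool frame: the origin (TCP) lies between the finger pads, 19 mm behind the fingertips; this is the grasp point; z points along the fingers, y is the line along which they close (so a half turn about z gives the same grasp; the last joint's range is limited). The gripper opens to 87 mm and grips with 3 to 60 N. Pads are 19 mm wide; open, the fingers measure 117 mm over their backs; the gripper's body (75 mm by 190 mm) begins 51 mm behind the grasp point.
Start: joints at [-1.329, 0.527, 1.433, -0, 1.181, -0.178], TCP at [0.255, -0.57, 0.241] pointing down, gripper open.
Joint ranges: [-3.08, 3.08], [-0.75, 2.2], [0.22, 2.44], [-1.43, 4.57], [0, 2.65], [-2.85, 2.85]. Speed limits (rad/s): [2.79, 2.79, 3.14, 3.14, 3.14, 3.14].

INTERFACE

Orientations are given as a unit quaternion [x, y, z, w].
In Python, from rig import get_obs, camera, hand_in, cut_out gives the robot as it stands.
- The arm moves only by the tool step_arm, never from a script. Its argument "rows" is a list of rows, each a list of 6 numbers: the shift along the world's x, y, z in m, then the turn, a rotation vector about the world's x, y, z in degrees. A call has 1 to 12 rows; each row shifts and turns the commanded pose from where the row before left it; what a row does not reach is not made up. A row lasts 1/8 s, in which the tool goes at most 62.5 mm and 10.7 degrees, less where a joint would pass 70% of its speed; a pose out of reach is approached as far as the arm can. A call is refused whole if a number of a shift passes 0.0625 or a number of a turn 10.7, either way. A call with a gripper value outside its range is refused whole. "jaw" is the finger opening in m, from 0 to 0.087, set as the call begins (left out, the last holds). The fingers move at their own pace and stop on an object; "squeeze" is the grip in N (left out, the last holds). Time passes only in rows, so rows that do not move let the fingers close. It gives the time, the measured TCP pose, the force, the opening and the grip force at its end, in the units of the state.
- get_obs(): the state, without advancing time (a new reading comes with each control period).
- camera(name): name is "scene" or "top" or "wrist"; returns a dict with "pixels" (384x512x3 uint8, blue, green, red), "depth" (384x512 float32, m along the optical axis (not along the pixel's ray), 0 where there is no reading), "fov_y" (degrees; the focal length in pixels is half the picture's height over the tangent of half this angle, whatever the lens; pixels are square), "cx", "cy" (the principal point, pixels), "k1" (the pictures are not rectified: a ray, as slopes to the right and down, at radius r is drawn at 1 + k1 r^2 times it, then the intrinsics apply), "extrinsics" (4x4, takes a point from camera to world coordinates); the wrist camera has in their place "mount" (4x4, takes a point from camera to tool coordinates, whose origin is the TCP and whose axes are the flange's). Camera axes: x right, y up, looking along -z (the intrinsics and any distortion apply to the point x, -y, -z); pixel columns grow to the right and rows downward; lengths in m; the calibration is good to about 2 mm. A picture is of the moment at which its call begins: read the wrist's pose just before it.
- hand_in(): hands the job in; it is judged then, once.
Trained networks look in the newest picture that a camera, given by its name, has taken for a name from the list of things; names that differ only in an ending like _2 or _b are one class to them, and where a whole thing is asked for, a point or a joint stands for the part that bears it (a point fixed in the world has none). Each returns a list of dicts, best first, with "confidence" (0 to 1); they miss things now and then, are a little off and sometimes report something else, mostly with a low value. They report only what shows in the picture. A call takes as long as a camera call.
- cut_out(label, camera): "region" (384x512 bool, what is visible of it) and "extent" ([centre column, centre row, width, height] in pixels, round what is visible of it).
The state is a dict: "time": time; "q": joint angles; "joint_velocities": joint speeds; "joint_torque": joint torques, N m; "position": TCP position; "tool_rot": TCP orientation; "ft_force": force on the tool from outside, world axes, zero at the start; "moment": the same for the moment, N m; "grip_width": finger opening in m; "grip_force": force on a finger pad.
Only numpy, scipy, OpenCV 4.12 (cv2) and the standard library are available. Lean on these libraries where they do the work, as an engineer would, in place of code of your own. Each camera call takes 0.05 s, during which the arm holds its last target. There are 200 camera calls.

TASK

Take the amber filter plate out of the wooden stand by its white end WITHOUT the corner notch, fingers off the glass and the notched end: that end bears the label, on the face that has the notch at its upper left. Hold it with its middle over the red notebook, 10 to 25 cm up, leaned back 45 degrees or more from upright so that the label face looks up for me to copy. Finish still holding it there, steady, touching only the gripper; leave the blue plate and the other things as they are.

Things in the scene. Friction and masses are not known exactly. Their poses are not given: they have to be found in the camera images.
- amber_plate: amber filter plate, rigid, 130 x 8 x 50 mm (length, thickness, height), 60 to 110 g, standing on a long edge in a stand slot (which slot and way round varies). Middle 50 mm: amber glass between orange strips; each end: a 40 mm matt white (frosted) band. Origin: centre of its underside as it stands; x along the length to the notched label end, z up as it stands, y out of the label face
- amber_plate_label (a point): centre of the amber plate's label, a paper sticker with an orange bar, 32 x 26 mm, on the +y face of the notched white end, 45 mm along +x from the plate's centre. Only this end has a notch, 12 x 12 mm, cut out of its top outer corner. Facing the label you see the notch at the upper left
- amber_plate_mid (a point): centre of the amber plate (25 mm above the origin along the plate's z)
- amber_plate_grip (a point): centre of the amber plate's white end without notch, where it may be held: 45 mm from the plate's centre along -x; the white band reaches 20 mm to either side of it and 25 mm above and below it
- blue_plate: a like plate with blue glass and blue strips in the other slot of the stand, with the same axes, its notched end pointing the other way; stays there
- stand: dark wooden stand, fixed, any yaw; base 150 (x) x 110 (y) x 10 mm; origin centre of underside. Two slots along x at y = +30 and -30 mm, 10 mm wide, open above and at the ends, floor 10 mm over the desk, between ribs 136 mm long, 8 mm thick, reaching 30 mm over the desk; a standing plate's top edge is 60 mm over the desk, its upper 30 mm free
- notebook: red notebook lying flat, fixed, 210 (x) x 151 (y) x 12 mm; origin centre of its underside
- stapler: red and black stapler, 150 x 34 x 41 mm, origin centre of underside; leave alone
- tape_measure: yellow tape measure, 32 x 74 x 60 mm, origin centre of underside; leave alone
- eraser: blue and white eraser, 21 x 50 x 13 mm, origin centre of underside; leave alone
- glue_stick: white and orange glue stick standing upright, 28 x 28 x 92 mm, origin centre of underside; leave alone

How it is judged:
On the way:
1. the amber plate is held by its white end without notch, lifted clear of the stand (x of the grasp point in the frame of amber_plate between -0.07 and -0.024 m and contact force between the fingers and amber_plate above 1 N and height (world z) of amber_plate_mid above 0.075 m), for 0.2 s.
At the end, for the whole second after the job is handed in: Gripper holds the amber plate (over 1 N) by the un-notched end, TCP 24-70 mm from its centre; label normal within 55 deg of up; centre over the notebook (+10 mm), 85-290 mm above the desk, under 30 mm/s, touching no notebook, stand or blue plate; blue plate moved under 30 mm (x of the grasp point in the frame of amber_plate between -0.07 and -0.024 m and contact force between the fingers and amber_plate above 1 N and height (world z) of amber_plate_mid between 0.085 and 0.29 m and angle between amber_plate's own y axis and vertical below 0.96 rad and x of amber_plate_mid in the frame of notebook between -0.115 and 0.115 m and y of amber_plate_mid in the frame of notebook between -0.085 and 0.085 m and contact force between amber_plate and notebook below 0.1 N and contact force between amber_plate and stand below 0.1 N and contact force between amber_plate and blue_plate below 0.1 N and linear speed of amber_plate below 0.03 m/s and distance of blue_plate from where it was at the start of the episode below 0.03 m); the arm keeps its last pose, push and grip.
It fails at once if the fingers take the amber plate by the glass or by the notched end (contact force between the fingers and amber_plate above 1 N and x of the grasp point in the frame of amber_plate above -0.022 m and z of the grasp point in the frame of amber_plate below 0.08 m).
It fails at once if the blue plate, stapler, tape measure, eraser or glue stick is moved by more than 30 mm (distance of any of blue_plate, stapler, tape_measure, eraser, glue_stick from where it was at the start of the episode above 0.03 m).
It also fails if it takes over 32 s, if anything falls off the work surface, if the arm or the gripper's body presses on something with over 40 N, if the wrist force passes 120 N, or if a joint passes its speed limit or range.

## Working session

There is one attempt and no reset: what is moved stays moved. The work goes in short steps, Python scripts to look and compute and a tool call to move; the robot and the scene stay as the last step left them, time stands still between calls to the robot, and variables do not carry over. Pictures are saved under pics/ and viewed, at most 10 in all, crops included, and the job is handed in when it is done.

Besides the shell and the picture viewer there is one more tool, called after ">>>" as name(argument=value, ...) on one line, values as JSON. step_arm: Moves the arm, as the interface text tells. Its arguments: {"type":"object","properties":{"rows":{"type":"array"},"jaw":{"type":"number"},"squeeze":{"type":"number"}},"required":["rows"]}

```bash
mkdir -p pics; cat > h.py <<'E'
import numpy as np, cv2
from rig import get_obs, camera, hand_in, cut_out
from scipy.spatial.transform import Rotation as R
def pose(o):
    T=np.eye(4);T[:3,:3]=R.from_quat(o["tool_rot"]).as_matrix();T[:3,3]=o["position"];return T
def cam(n):
    o=get_obs();c=camera(n);c["T"]=pose(o)@np.array(c["mount"]) if n=="wrist" else np.array(c["extrinsics"]);return c
def cloud(c):
    h,w=c["depth"].shape;f=h/2/np.tan(np.radians(c["fov_y"])/2)
    K=np.array([[f,0,c["cx"]],[0,f,c["cy"]],[0,0,1.]])
    u,v=np.meshgrid(np.arange(w),np.arange(h));p=np.stack([u,v],-1).reshape(-1,1,2).astype(float)
    s=cv2.undistortPoints(p,K,np.array([c["k1"],0,0,0,0.])).reshape(h,w,2)
    d=c["depth"].astype(float);P=np.stack([s[...,0]*d,-s[...,1]*d,-d],-1)
    W=P@c["T"][:3,:3].T+c["T"][:3,3];W[d<=0]=np.nan;return W
E
python3 - <<'E'
from h import *
ims=[]
for n in ["scene","top"]:
    c=cam(n);W=cloud(c);np.save(n,W);cv2.imwrite(n+".png",c["pixels"]);ims.append(c["pixels"])
    print(n,c["T"][:3,3].round(3),c["fov_y"])
    for l in ["amber_plate","blue_plate","amber_plate_label","amber_plate_grip","stand","notebook","stapler","tape_measure","eraser","glue_stick"]:
        for r in cut_out(l,n)[:2]:
            p=W[r["region"]];p=p[~np.isnan(p[:,0])]
            print(l,round(r["confidence"],2),np.round(r["extent"]),np.nanmedian(p,0).round(3),np.percentile(p,[2,98],axis=0).round(3).tolist())
cv2.imwrite("pics/a.png",cv2.resize(ims[0],(800,600),interpolation=cv2.INTER_CUBIC));cv2.imwrite("pics/b.png",cv2.resize(ims[1],(800,600),interpolation=cv2.INTER_CUBIC))
print(get_obs())
E
```

```text
scene [-0.174  0.554  0.633] 50.642410968036785
amber_plate 0.68 [236. 225.  28.  30.] [0.569 0.095 0.046] [[0.548, 0.033, 0.027], [0.592, 0.147, 0.06]]
blue_plate 0.72 [254. 231.  31.  38.] [0.513 0.072 0.045] [[0.492, 0.01, 0.027], [0.537, 0.126, 0.06]]
amber_plate_label 0.73 [236. 226.  32.  28.] [0.569 0.095 0.046] [[0.548, 0.037, 0.029], [0.59, 0.146, 0.06]]
amber_plate_grip 0.7 [239. 226.  29.  37.] [0.568 0.1   0.045] [[0.547, 0.032, 0.022], [0.592, 0.148, 0.06]]
stand 0.87 [246. 240.  63.  43.] [0.522 0.099 0.012] [[0.475, 0.002, 0.0], [0.584, 0.159, 0.03]]
stand 0.44 [236. 226.  29.  28.] [0.57  0.093 0.045] [[0.548, 0.032, 0.026], [0.592, 0.147, 0.06]]
stapler 0.56 [163. 276.  36.  52.] [0.507 0.331 0.033] [[0.455, 0.313, 0.002], [0.595, 0.342, 0.04]]
tape_measure 0.83 [254. 185.  27.  22.] [ 0.73  -0.067  0.037] [[0.725, -0.112, 0.002], [0.754, -0.044, 0.06]]
tape_measure 0.41 [246. 239.  66.  46.] [0.518 0.096 0.011] [[0.475, 0.002, 0.002], [0.581, 0.156, 0.03]]
glue_stick 0.78 [196. 192.  11.  31.] [0.773 0.101 0.047] [[0.767, 0.056, 0.001], [0.834, 0.11, 0.092]]
top [0.
[... 1300 characters left out ...]
'time': 1.1, 'q': array([-1.32851025e+00,  5.27460851e-01,  1.43268373e+00,  9.13783727e-07,
        1.18142015e+00, -1.78453723e-01]), 'joint_velocities': array([-0.00110529,  0.00185742,  0.00142014,  0.00112902,  0.00084773,
       -0.00182589]), 'joint_torque': array([ 2.06852083e-04, -4.40022612e+01, -1.76988780e+01,  6.32884889e-02,
        5.04356890e-02, -1.22978176e-05]), 'position': array([ 0.25532147, -0.57044992,  0.24127767]), 'tool_rot': array([9.77953774e-01, 2.08821492e-01, 8.67920005e-07, 1.39383661e-05]), 'ft_force': array([ 0.50535304, -0.00946183, -0.17859579]), 'moment': array([ 0.02418038, -0.00367453, -0.0112558 ]), 'grip_force': 0.0, 'grip_width': 0.08701906655872713}
```

View pics/a.png

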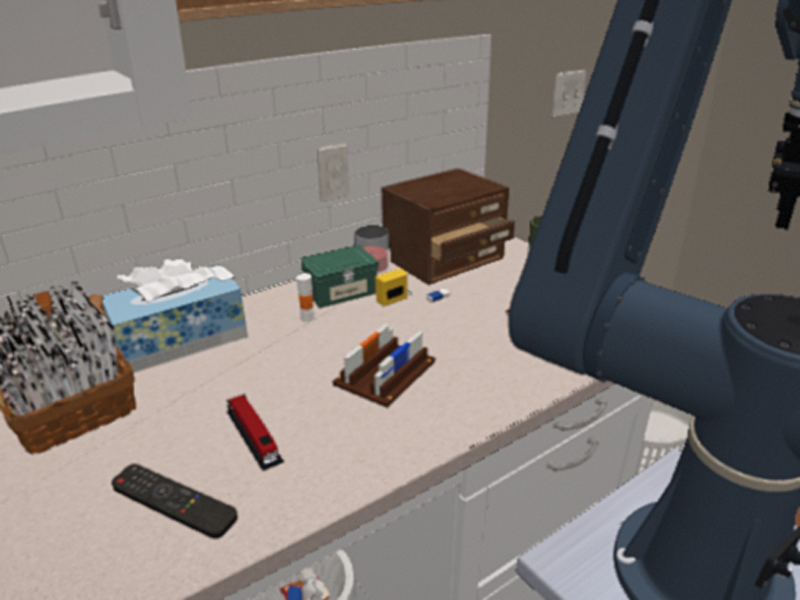

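View pics/b.png

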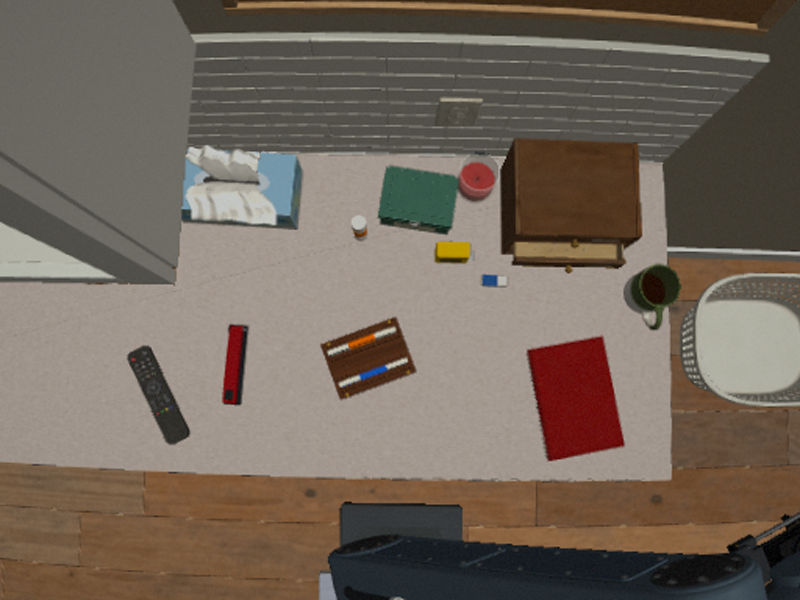

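The amber plate stands in the far slot around (0.575, 0.088) and the blue plate in the near slot (about (362,340) and (372,372) in the top picture). The notebook is on the right at (577,398). The notch end can't be made out from here, so I'm moving the wrist camera over the stand.

>>> step_arm(rows=[[0.017,0.052,0.006,0,0,0],[0.017,0.052,0.006,0,0,0],[0.017,0.052,0.006,0,0,0],[0.017,0.052,0.006,0,0,0],[0.017,0.052,0.006,0,0,0],[0.017,0.052,0.006,0,0,0],[0.017,0.052,0.006,0,0,0],[0.017,0.052,0.006,0,0,0],[0.017,0.052,0.006,0,0,0],[0.017,0.052,0.006,0,0,0],[0.017,0.052,0.006,0,0,0],[0.017,0.052,0.006,0,0,0]])

```text
time: 2.6
position: [0.4598, 0.0553, 0.3138]
tool_rot: [0.978, 0.209, 0.001, 0.0]
ft_force: [1.5, 0.8, 0.1]
grip_width: 0.0873
grip_force: 0.0
```

```bash
cat > look.py <<'E'
from h import *
import sys
c=cam("wrist");W=cloud(c);o=get_obs()
print(o["time"],o["position"].round(4),o["q"].round(3),np.round(c["mount"],3).tolist())
for l in sys.argv[2:]:
    for r in cut_out(l,"wrist")[:2]:
        p=W[r["region"]];p=p[~np.isnan(p[:,0])]
        print(l,round(r["confidence"],2),np.round(r["extent"]),np.median(p,0).round(4))
        t=p[p[:,2]>p[:,2].max()-0.02] if len(p) else p
        if len(p)<50: continue
        t=p[np.abs(p[:,2]-np.percentile(p[:,2],95))<0.006]
        if len(t)<20: continue
        (cx,cy),(w,h),a=cv2.minAreaRect((t[:,:2]*1000).astype(np.float32))
        print("  top edge rect mm",round(cx,1),round(cy,1),round(w,1),round(h,1),round(a,1),"z",np.median(t[:,2]).round(4))
np.save("W_"+sys.argv[1],W);cv2.imwrite("W_"+sys.argv[1]+".png",c["pixels"])
cv2.imwrite("pics/%s.png"%sys.argv[1],cv2.resize(c["pixels"],(800,600),interpolation=cv2.INTER_CUBIC))
E
python3 look.py w1 amber_plate blue_plate amber_plate_label amber_plate_grip stand
```

```text
2.65 [0.4617 0.0611 0.3147] [-0.113  0.216  1.722  0.007  1.199  1.031] [[-0.0, 0.96, 0.28, 0.077], [1.0, 0.0, -0.0, -0.0], [-0.001, 0.28, -0.96, -0.143], [0.0, 0.0, 0.0, 1.0]]
amber_plate 0.92 [268.  64. 110.  14.] [0.5757 0.0882 0.0588]
  top edge rect mm 574.1 93.3 8.7 117.4 21.4 z 0.0594
blue_plate 0.52 [268.  66. 106.  14.] [0.5749 0.089  0.0589]
  top edge rect mm 574.1 93.3 8.7 117.4 21.4 z 0.0594
amber_plate_label 0.68 [268.  65. 107.  16.] [0.575  0.0889 0.0588]
  top edge rect mm 574.1 93.3 8.7 117.4 21.4 z 0.0594
amber_plate_grip 0.89 [268.  65. 110.  12.] [0.5745 0.0899 0.0589]
  top edge rect mm 574.1 93.3 8.7 117.4 21.4 z 0.0594
stand 0.9 [268.  91. 120.  94.] [0.5475 0.0781 0.0102]
  top edge rect mm 547.6 76.9 86.4 136.5 21.4 z 0.0295
```

View pics/w1.png

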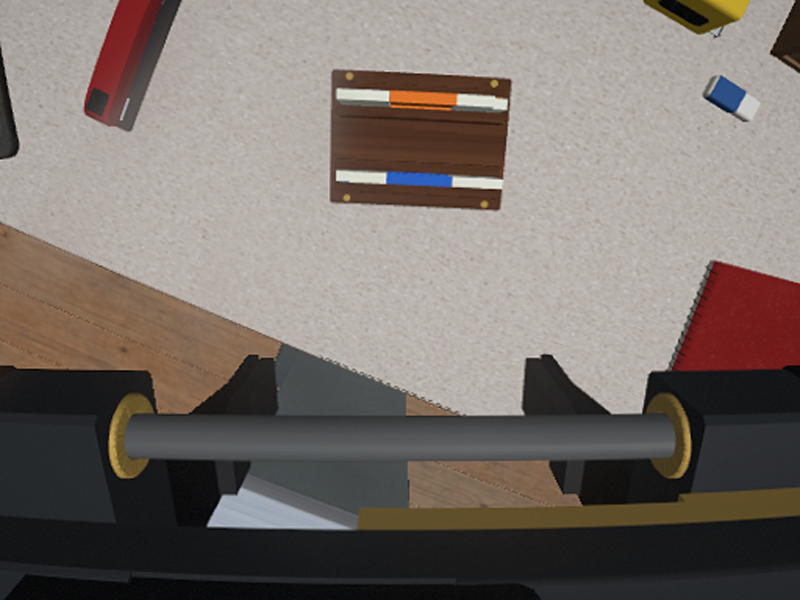

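The wrist view shows the amber plate at the top (337–507, 100) and its right end steps darker at about (490,104). The top edge measures 117 mm and is shifted to the left end. So the notch is at the right (−y) end, the label faces away from the robot, and the grip end is the left one. I'll turn, move over that end, and look again.

>>> step_arm(rows=[[0.011,0.008,-0.015,0,0,9.7],[0.011,0.008,-0.015,0,0,9.7],[0.011,0.008,-0.015,0,0,9.7],[0.011,0.008,-0.015,0,0,9.7],[0.011,0.008,-0.015,0,0,9.7],[0.011,0.008,-0.015,0,0,9.7],[0.011,0.008,-0.015,0,0,9.7],[0.011,0.008,-0.015,0,0,9.7],[0.011,0.008,-0.015,0,0,9.7],[0,0,0,0,0,0],[0,0,0,0,0,0]], jaw=0.05, squeeze=40)

```text
time: 4.28
position: [0.5581, 0.1242, 0.1785]
tool_rot: [0.565, 0.825, -0.0, -0.0]
ft_force: [-0.6, 0.2, -0.4]
grip_width: 0.0501
grip_force: 0.0
```

```bash
python3 look.py w2 amber_plate blue_plate stand; python3 -c "
from h import *
o=get_obs();print(o['time'],o['position'].round(4),pose(o)[:3,:3].round(3).tolist(),o['q'].round(3))"
```

```text
4.325 [0.5582 0.1244 0.1788] [ 0.024  0.536  1.629 -0.     0.976 -0.346] [[-0.0, 0.96, 0.28, 0.077], [1.0, -0.0, 0.001, -0.0], [0.001, 0.28, -0.96, -0.143], [0.0, 0.0, 0.0, 1.0]]
amber_plate 0.63 [261. 210.  11. 109.] [0.5668 0.1119 0.0595]
  top edge rect mm 569.0 105.9 7.2 92.2 21.5 z 0.0595
blue_plate 0.89 [192. 228.  19. 145.] [0.5076 0.1012 0.0485]
  top edge rect mm 521.3 62.9 8.7 113.8 21.5 z 0.0596
stand 0.84 [229. 206. 114. 123.] [0.5474 0.1016 0.01  ]
  top edge rect mm 543.4 88.7 86.4 111.8 21.4 z 0.0294
4.475 [0.5583 0.1251 0.179 ] [[-0.364, 0.932, 0.001], [0.932, 0.364, -0.0], [-0.0, 0.001, -1.0]] [ 0.025  0.536  1.629 -0.     0.975 -0.347]
```

View pics/w2.png

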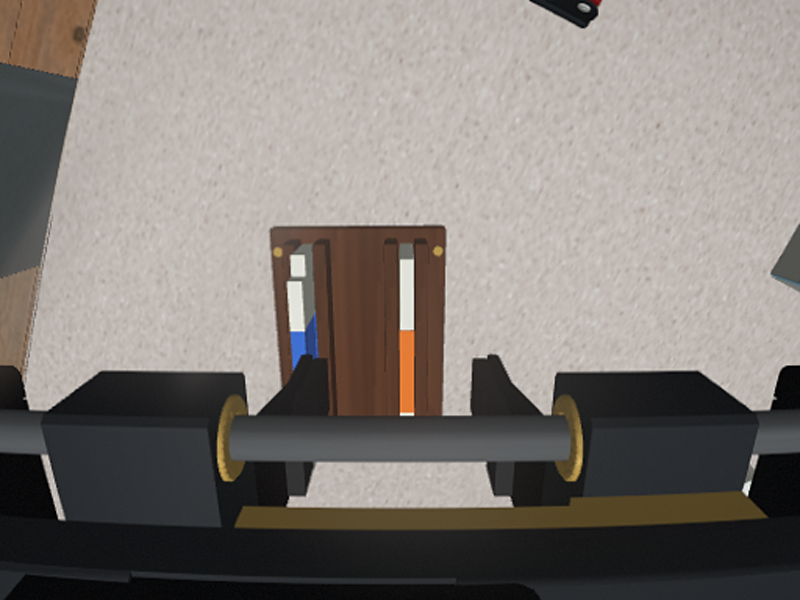

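The blue plate's notch shows at its upper end (298,277). The amber plate's white end near the camera (405,245) is whole, so this is the right end to hold. Going down on it.

>>> step_arm(rows=[[0,0.0075,0,0,0,0],[0,0,-0.025,0,0,0],[0,0,-0.03,0,0,0],[0,0,-0.03,0,0,0],[0,0,-0.025,0,0,0],[0,0,-0.01,0,0,0],[0,0,-0.005,0,0,0],[0,0,0,0,0,0],[0,0,0,0,0,0]])

```text
time: 5.6
position: [0.559, 0.1331, 0.0541]
tool_rot: [0.563, 0.826, 0.001, 0.001]
ft_force: [0.1, 0.6, -0.1]
grip_width: 0.0502
grip_force: 0.0
```

>>> step_arm(rows=[[0,0,0,0,0,0],[0,0,0,0,0,0],[0,0,0,0,0,0],[0,0,0,0,0,0],[0,0,0,0,0,0]], jaw=0, squeeze=40)

```text
time: 6.22
position: [0.5583, 0.1331, 0.0532]
tool_rot: [0.563, 0.826, 0.0, -0.0]
ft_force: [0.6, 1.2, 0.2]
grip_width: 0.0084
grip_force: 2.3
```

>>> step_arm(rows=[[0,0,0,0,0,0],[0,0,0,0,0,0],[0,0,0.005,0,0,0],[0,0,0.01,0,0,0],[0,0,0.015,0,0,0],[0,0,0.02,0,0,0],[0,0,0.025,0,0,0],[0,0,0.025,0,0,0],[0,0,0.02,0,0,0],[0,0,0,0,0,0]])

```text
time: 7.48
position: [0.5596, 0.1332, 0.1758]
tool_rot: [0.563, 0.826, 0.002, 0.002]
ft_force: [0.2, -0.3, -1.0]
grip_width: 0.0076
grip_force: 40.0
```

```bash
python3 look.py w3 amber_plate; python3 - <<'E'
from h import *
W=np.load("top.npy")
r=cut_out  # notebook from first top view
im=cv2.imread("top.png");hsv=cv2.cvtColor(im,cv2.COLOR_BGR2HSV)
m=((hsv[...,0]<8)|(hsv[...,0]>172))&(hsv[...,1]>180)&(W[...,1]<-0.18)&(W[...,2]<0.03)&(W[...,2]>0)
p=W[m];print(m.sum(),cv2.minAreaRect((p[:,:2]*1000).astype(np.float32)),np.median(p[:,2]))
o=get_obs();print(o['time'],o['position'].round(4),o['grip_force'],o['grip_width'],o['q'].round(3))
E
```

```text
7.525 [0.5587 0.1331 0.1745] [ 0.039  0.545  1.628 -0.     0.966 -0.334] [[-0.0, 0.96, 0.28, 0.077], [1.0, -0.0, 0.001, -0.0], [0.001, 0.28, -0.96, -0.143], [0.0, 0.0, 0.0, 1.0]]
amber_plate 0.97 [256. 264.  20. 116.] [0.5566 0.142  0.1818]
  top edge rect mm 562.2 126.0 8.0 49.9 21.1 z 0.1821
3433 ((539.8173828125, -362.275390625), (298.8580627441406, 272.4148864746094), 11.912039756774902) 0.00902874174596513
7.575 [0.558  0.1331 0.1735] 39.99971969984472 0.007668065136362242 [ 0.039  0.546  1.629  0.     0.966 -0.334]
```

View pics/w3.png

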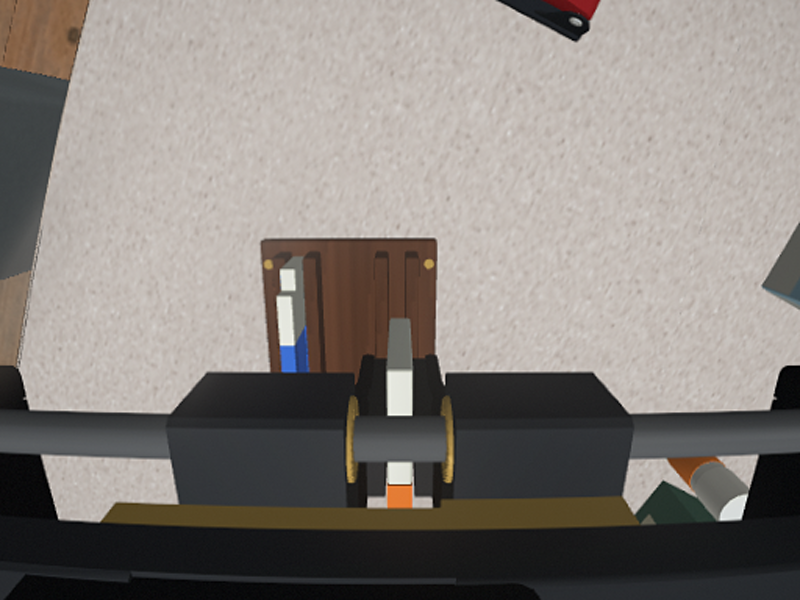

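The plate is held by its whole white end (400,360) and is clear of the stand, and the blue plate hasn't moved. Carrying it to the notebook.

>>> step_arm(rows=[[-0.003,-0.02,0.005,0,0,-4],[-0.004,-0.034,0.005,0,0,-4],[-0.004,-0.04,0.005,0,0,-4.5],[-0.004,-0.04,0.005,0,0,-4.5],[-0.005,-0.04,0.005,0,0,-4.5],[-0.005,-0.04,0.005,0,0,-4.5],[-0.005,-0.04,0.005,0,0,-4.5],[-0.005,-0.04,0.005,0,0,-4.5],[-0.005,-0.04,0.005,0,0,-4.5],[-0.004,-0.035,0.001,0,0,-4.5],[-0.004,-0.025,0,0,0,-4.5],[0,0,0,0,0,0]])

```text
time: 9.07
position: [0.509, -0.2634, 0.2185]
tool_rot: [0.854, 0.52, -0.0, -0.0]
ft_force: [-0.2, 0.6, -0.9]
grip_width: 0.0075
grip_force: 40.0
```

>>> step_arm(rows=[[0,0,0,-3,-6,0],[0,0,0,-4,-8,0],[0,0,0,-4,-8,0],[0,0,0,-4,-8,0],[0,0,0,-4,-8,0],[0,0,0,-4,-8,0],[0,0,0,-2,-4,0],[0,0,0,0,0,0],[0,0,0,0,0,0],[0,0,0,0,0,0]])

```text
time: 10.32
position: [0.5283, -0.2398, 0.2199]
tool_rot: [0.794, 0.51, 0.211, 0.254]
ft_force: [0.9, 0.1, 0.4]
grip_width: 0.0075
grip_force: 40.0
```

```bash
cat > chk.py <<'E'
from h import *
im={}
for n in ["top","scene"]:
    c=cam(n);W=cloud(c);im[n]=c["pixels"]
    for r in cut_out("amber_plate",n)[:1]:
        p=W[r["region"]];p=p[~np.isnan(p[:,0])];m=np.median(p,0);p=p[np.linalg.norm(p-m,axis=1)<0.09]
        C=p.mean(0);w,V=np.linalg.eigh(np.cov((p-C).T))
        print(n,r["confidence"],np.round(r["extent"]),C.round(3),"normal",V[:,0].round(2),"long",V[:,2].round(2))
o=get_obs();T=pose(o)
print(o['time'],o['position'].round(4),T[:3,:3].round(3).tolist(),o['grip_force'],o['grip_width'],o['q'].round(3),np.abs(o['joint_velocities']).max())
print("expected mid",(T@[-.048,0,.018,1]).round(3),"label tilt from up",np.degrees(np.arccos(T[2,1])))
cv2.imwrite("pics/end_top.png",cv2.resize(im["top"][150:330,250:490],(800,600),interpolation=cv2.INTER_CUBIC))
E
python3 chk.py
```

```text
top 0.62 [378. 239.  44.  33.] [ 0.502 -0.326  0.207] normal [ 0.65 -0.35  0.68] long [ 0.27 -0.72 -0.63]
10.525 [ 0.5281 -0.2398  0.2197] [[0.391, 0.703, 0.594], [0.917, -0.351, -0.189], [0.075, 0.618, -0.782]] 39.99982598237693 0.007658732173244481 [-0.758  0.391  2.055  1.314  0.284 -1.543] 0.004371883867375119
expected mid [ 0.52  -0.287  0.202  1.   ] label tilt from up 51.81021278184442
```

View pics/end_top.png

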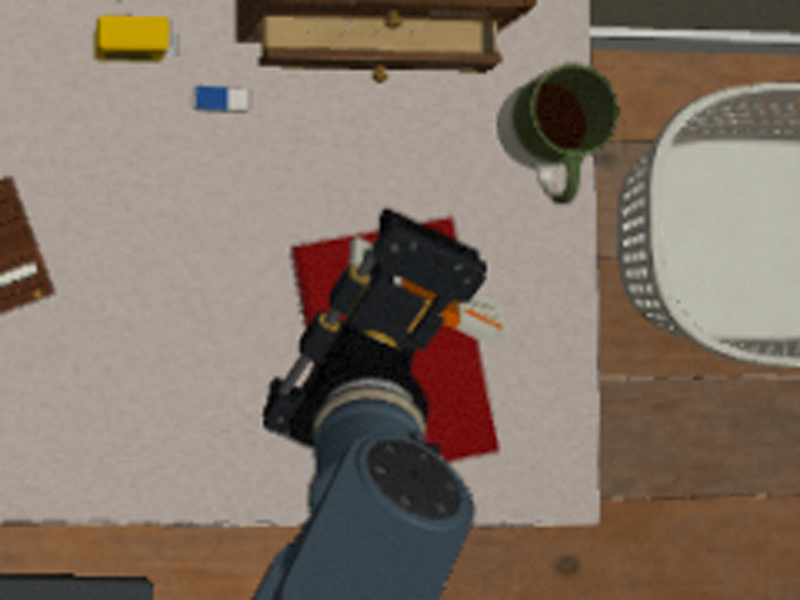

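The top view shows the plate's label end (485,318) off to the right. The wrist ran into its straight-arm singularity (q5 near 0) at about 38° of tilt. I'll fit the arm's kinematics to the logged poses and pick a tilt direction it can reach.

```bash
cat > fk.py <<'E'
from h import *
from scipy.optimize import least_squares
E=lambda s,a:R.from_euler(s,a).as_matrix()
def fk(q,p):
    a,d,e,L1,b,L2,L3,c=p
    A=E('z',q[0]);B=A@E('y',q[1]);C=B@E('y',q[2]);D=C@E('z',q[3])@E('y',q[4])@E('z',q[5]+c)
    return A@[a,0,d]+B@[e,0,L1]+C@[b,0,L2]+D@[0,0,L3],D
E
cat > fit.py <<'E'
from fk import *
o=get_obs()
data=[([-1.32851,.52746,1.43268,0,1.18142,-.17845],[.25532,-.57045,.24128],[.97795,.20882,0,0]),
([-.113,.216,1.722,.007,1.199,1.031],[.4617,.0611,.3147],[.978,.209,.001,0]),
([.025,.536,1.629,0,.975,-.347],[.5583,.1251,.179],[.565,.825,0,0]),
([.039,.546,1.629,0,.966,-.334],[.558,.1331,.1735],[.563,.826,0,0]),
(o["q"],o["position"],o["tool_rot"])]
def res(p):
    r=[]
    for q,t,r4 in data:
        x,D=fk(q,p);r+=list((x-t)*10)+list((R.from_matrix(D).inv()*R.from_quat(r4)).as_rotvec())
    return r+list(1e-4*(p-p0))
for c in [0,np.pi,np.pi/2,-np.pi/2]:
    p0=np.array([0,.3,0,.4,0,.4,.25,c]);s=least_squares(res,p0)
    if c==0 or s.cost<best.cost: best=s
print(best.cost,best.x.round(4),np.abs(best.fun).max());np.save("p",best.x)
p=best.x
lo=np.array([-3.08,-.75,.22,-1.43,0,-2.85]);hi=np.array([3.08,2.2,2.44,4.57,2.65,2.85])
nb=np.array([.482,-.31]);q0=np.array(o["q"]);rng=np.random.default_rng(0)
for z in [.2,.23]:
  for az in range(-180,180,20):
    f=np.radians(az);n=np.array([np.cos(f),np.sin(f),0]);a=np.cross(-np.array([0,0,1]),n)  # tilt axis
    x0=-a;M=np.stack([x0,n,[0,0,-1.]],1);M=R.from_rotvec(np.radians(55)*a).as_matrix()@M
    t=np.array([*nb,z])-M@[-.048,0,.018]
    g=lambda q:np.r_[(fk(q,p)[0]-t)*10,R.from_matrix(fk(q,p)[1]@M.T).as_rotvec()]
    bs=None
    for k in range(6):
        s=least_squares(g,np.clip(q0+(rng.normal(0,.8,6) if k else 0),lo+.01,hi-.01),bounds=(lo,hi),max_nfev=60)
        if s.cost<1e-7 and (bs is None or np.abs(s.x-q0).max()<np.abs(bs-q0).max()): bs=s.x
    if bs is not None: print(z,az,t.round(3),bs.round(2),"dq",np.abs(bs-q0).max().round(2))
E
python3 fit.py
```

```text
2.686130922728332 [-0.0815  0.6292 -0.1463  0.6966  0.27    0.6557  0.5441  1.5716] 1.1197881523285163
0.2 -180 [ 0.497 -0.358  0.21 ] [-0.36  1.19  0.78 -0.34  2.07  2.76] dq 4.3
0.2 -160 [ 0.512 -0.35   0.21 ] [-0.21  1.13  0.9  -0.48  1.94  2.61] dq 4.15
0.2 -120 [ 0.531 -0.321  0.21 ] [ 0.09  0.97  1.27 -0.74  1.58  2.44] dq 3.99
0.2 -100 [ 0.532 -0.304  0.21 ] [ 0.22  0.89  1.49 -0.88  1.37  2.43] dq 3.97
0.2 -80 [ 0.527 -0.287  0.21 ] [ 0.33  0.81  1.72 -1.08  1.16  2.48] dq 4.02
0.2 0 [ 0.467 -0.262  0.21 ] [-1.49  0.77  2.03  1.42  0.97 -2.73] dq 1.19
0.2 20 [ 0.452 -0.27   0.21 ] [-1.49  0.79  1.8   1.02  1.19 -2.57] dq 1.03
0.2 40 [ 0.44  -0.283  0.21 ] [-1.4   0.86  1.57  0.8   1.41 -2.53] dq 1.12
0.2 60 [ 0.433 -0.299  0.21 ] [-1.27  0.95  1.34  0.64  1.62 -2.56] dq 1.33
0.2 80 [ 0.432 -0.316  0.21 ] [-1.13  1.03  1.13  0.51  1.81 -2.63] dq 1.52
0.2 100 [ 0.437 -0.333  0.21 ] [-0.98  1.11  0.95  0.37  1.97 -2.75] dq 1.69
0.23 -160 [ 0.512 -0.35   0.24 ] [-0.21  1.1   0.91 -0.49  1.97  2.59] dq 4.14
0.23 -140 [ 0.524 -0.337  0.24 ] [-0.06  1.02  1.08 -0.62  1.8   2.49] dq 4.03
0.23 -120 [ 0.531 -0.321  0.24 ] [ 0.09  0.93  1.28 -0.74  1.6   2.42] dq 3.97
0.23 -100 [ 0.532 -0.304  0.24 ] [ 0.22  0.84  1.5  -0.88  1.4   2.4 ] dq 3.94
0.23 -80 [ 0.527 -0.287  0.24 ] [ 0.33  0.75  1.73 -1.07  1.18  2.43] dq 3.98
0.23 -60 [ 0.516 -0.273  0.24 ] [ 0.37  0.69  1.97 -1.39  0.97  2.55] dq 4.1
0.23 0 [ 0.467 -0.262  0.24 ] [-1.49  0.68  2.04  1.37  0.99 -2.64] dq 1.1
0.23 20 [ 0.452 -0.27   0.24 ] [-1.49  0.73  1.81  1.    1.22 -2.52] dq 0.98
0.23 40 [ 0.44  -0.283  0.24 ] [-1.4   0.81  1.57  0.8   1.44 -2.5 ] dq 1.15
0.23 60 [ 0.433 -0.299  0.24 ] [-1.27  0.91  1.35  0.65  1.64 -2.53] dq 1.36
0.23 80 [ 0.432 -0.316  0.24 ] [-1.13  1.    1.14  0.51  1.83 -2.61] dq 1.55
0.23 100 [ 0.437 -0.333  0.24 ] [-0.98  1.08  0.96  0.37  2.   -2.74] dq 1.71
```

```bash
sed -i "s/E('z',q\[3\])/E('z',-q[3])/" fk.py; python3 fit.py
```

```text
6.646783766118501 [ 0.1913 -0.5639  0.3471  0.331  -0.2543 -0.2322 -0.3213  2.0817] 2.03430393964255
0.2 -160 [ 0.512 -0.35   0.21 ] [-1.03  0.2   1.87  0.95  1.44  1.57] dq 3.12
0.2 -140 [ 0.524 -0.337  0.21 ] [-1.    0.22  2.08  1.16  1.09  1.65] dq 3.19
0.2 -120 [ 0.531 -0.321  0.21 ] [-0.94  0.2   2.35  1.51  0.85  1.88] dq 3.43
0.2 60 [ 0.433 -0.299  0.21 ] [-0.12  0.22  1.99 -1.23  0.93 -2.48] dq 2.54
0.2 80 [ 0.432 -0.316  0.21 ] [-0.12  0.18  1.8  -1.02  1.3  -2.4 ] dq 2.33
0.2 100 [ 0.437 -0.333  0.21 ] [-0.19  0.11  1.68 -0.89  1.73 -2.47] dq 2.2
0.2 120 [ 0.448 -0.347  0.21 ] [-0.36  0.04  1.61 -0.7   2.2  -2.75] dq 2.01
0.23 -180 [ 0.497 -0.358  0.24 ] [-0.99  0.08  1.83  0.78  1.81  1.68] dq 3.22
0.23 -160 [ 0.512 -0.35   0.24 ] [-1.03  0.13  1.99  0.95  1.41  1.62] dq 3.16
0.23 -140 [ 0.524 -0.337  0.24 ] [-1.    0.15  2.21  1.19  1.07  1.71] dq 3.25
0.23 60 [ 0.433 -0.299  0.24 ] [-0.12  0.15  2.12 -1.27  0.91 -2.55] dq 2.58
0.23 80 [ 0.432 -0.316  0.24 ] [-0.12  0.12  1.92 -1.03  1.27 -2.45] dq 2.34
0.23 100 [ 0.437 -0.333  0.24 ] [-0.19  0.05  1.79 -0.88  1.7  -2.51] dq 2.2
0.23 120 [ 0.448 -0.347  0.24 ] [-0.36 -0.02  1.72 -0.67  2.15 -2.8 ] dq 1.99
0.23 140 [ 0.462 -0.356  0.24 ] [-0.62 -0.04  1.71 -0.09  2.43  2.75] dq 4.29
0.23 160 [ 0.479 -0.36   0.24 ] [-0.86  0.01  1.74  0.53  2.22  1.98] dq 3.53
```

```bash
python3 - <<'E'
from h import *
E=lambda s,a:R.from_euler(s,a).as_matrix()
o=get_obs();q=o["q"];T=pose(o)[:3,:3]
A=E('z',q[0])@E('y',q[1]+q[2]);F=E('y',q[4])
# T = A X F Rz(q6+c)  -> find X for either order
G=E('z',q[5]+np.pi/2)
X=A.T@T@(F@G).T
print("X between q3 and q5:",R.from_matrix(X).as_rotvec().round(3), "q4",q[3])
Y=(A@F).T@T@G.T
print("Y after q5:",R.from_matrix(Y).as_rotvec().round(3))
for s in (1,-1):
  b=min(((np.linalg.norm(R.from_matrix((A@E('y',d)@E('z',s*q[3])@E('y',q[4]-d)@G).T@T).as_rotvec()),d) for d in np.linspace(-3.14,3.14,1257)));print(s,b)
E
```

```text
X between q3 and q5: [-0.     0.     1.314] q4 1.313736956033997
Y after q5: [-0.368  0.     1.261]
1 (np.float64(3.9908760900664503e-16), np.float64(0.0))
-1 (np.float64(0.0019450757571939361), np.float64(3.14))
```

```bash
sed -i "s/E('z',-q\[3\])/E('z',q[3])/; s/L3,c=p/L3,c,f=p/; s/\[b,0,L2\]/[b,f,L2]/" fk.py; sed -i "s/.25,c\])/.25,c,.1])/" fit.py; python3 fit.py
```

```text
3.479105642581453e-05 [-5.0000e-04  2.7480e-01  2.0000e-04  5.8800e-01  1.1420e-01  3.9200e-01
  2.8710e-01  1.5716e+00  1.1100e-01] 0.005328716862360555
0.2 -180 [ 0.497 -0.358  0.21 ] [-0.59  0.95  0.97 -0.53  2.03  2.52] dq 4.06
0.2 -160 [ 0.512 -0.35   0.21 ] [-0.49  0.9   1.09 -0.69  1.84  2.35] dq 3.9
0.2 -120 [ 0.531 -0.321  0.21 ] [-0.35  0.76  1.45 -0.98  1.34  2.2 ] dq 3.74
0.2 -100 [ 0.532 -0.304  0.21 ] [-0.32  0.68  1.67 -1.19  1.06  2.21] dq 3.75
0.2 0 [ 0.467 -0.262  0.21 ] [-1.17  0.53  2.24  1.69  0.86 -2.69] dq 1.15
0.2 20 [ 0.452 -0.27   0.21 ] [-1.26  0.56  2.07  1.21  1.06 -2.55] dq 1.0
0.2 40 [ 0.44  -0.283  0.21 ] [-1.25  0.62  1.86  0.91  1.3  -2.51] dq 1.02
0.2 60 [ 0.433 -0.299  0.21 ] [-1.2   0.69  1.63  0.69  1.55 -2.54] dq 1.27
0.2 80 [ 0.432 -0.316  0.21 ] [-1.12  0.77  1.41  0.52  1.78 -2.63] dq 1.5
0.2 100 [ 0.437 -0.333  0.21 ] [-1.02  0.85  1.22  0.33  1.98 -2.78] dq 1.69
0.23 -180 [ 0.497 -0.358  0.24 ] [-0.59  0.92  0.95 -0.55  2.07  2.49] dq 4.03
0.23 -160 [ 0.512 -0.35   0.24 ] [-0.49  0.87  1.07 -0.7   1.87  2.32] dq 3.87
0.23 -140 [ 0.524 -0.337  0.24 ] [-0.41  0.8   1.24 -0.83  1.64  2.21] dq 3.76
0.23 -120 [ 0.531 -0.321  0.24 ] [-0.35  0.72  1.44 -0.97  1.37  2.15] dq 3.69
0.23 -100 [ 0.532 -0.304  0.24 ] [-0.32  0.63  1.66 -1.16  1.09  2.14] dq 3.68
0.23 -20 [ 0.485 -0.26   0.24 ] [-0.95  0.43  2.29  2.26  0.65 -2.75] dq 1.21
0.23 0 [ 0.467 -0.262  0.24 ] [-1.17  0.44  2.22  1.6   0.85 -2.55] dq 1.0
0.23 20 [ 0.452 -0.27   0.24 ] [-1.26  0.49  2.05  1.17  1.1  -2.45] dq 0.91
0.23 40 [ 0.44  -0.283  0.24 ] [-1.25  0.56  1.84  0.89  1.35 -2.45] dq 1.07
0.23 60 [ 0.433 -0.299  0.24 ] [-1.2   0.65  1.62  0.69  1.6  -2.5 ] dq 1.31
0.23 80 [ 0.432 -0.316  0.24 ] [-1.12  0.73  1.4   0.52  1.83 -2.6 ] dq 1.54
0.23 100 [ 0.437 -0.333  0.24 ] [-1.02  0.82  1.2   0.34  2.02 -2.76] dq 1.74
0.23 160 [ 0.479 -0.36   0.24 ] [-0.7   0.94  0.91 -0.35  2.19  2.73] dq 4.27
```

```bash
cat > plan.py <<'E'
from fk import *
p=np.load("p.npy");o=get_obs();T=pose(o);q=np.array(o["q"])
lo=np.array([-3.08,-.75,.22,-1.43,0,-2.85]);hi=np.array([3.08,2.2,2.44,4.57,2.65,2.85])
nb=np.array([.482,-.31]);N=12
for az,tl,z in [(30,55,.215),(20,52,.22),(40,55,.215)]:
    f=np.radians(az);n=np.array([np.cos(f),np.sin(f),0]);a=np.cross([0,0,-1.],n)
    M=R.from_rotvec(np.radians(tl)*a).as_matrix()@np.stack([-a,n,[0,0,-1.]],1)
    t=np.array([*nb,z])-M@[-.048,0,.018]
    rv=R.from_matrix(M@T[:3,:3].T).as_rotvec();d=t-T[:3,3]
    print(az,"shift",d.round(4),"rotvec deg",np.degrees(rv).round(1),"norm",np.degrees(np.linalg.norm(rv)).round(1))
    x=q.copy();mx=0;low=9
    for k in range(1,N+1):
        Mk=R.from_rotvec(rv*k/N).as_matrix()@T[:3,:3];tk=T[:3,3]+d*k/N
        s=least_squares(lambda y:np.r_[(fk(y,p)[0]-tk)*10,R.from_matrix(fk(y,p)[1]@Mk.T).as_rotvec()],np.clip(x,lo,hi),bounds=(lo,hi))
        mx=max(mx,np.abs(s.x-x).max());x=s.x
        c=np.array([[sx*.04,sy*.095,-.051] for sx in(1,-1) for sy in (1,-1)]+[[-.113,0,.043],[.017,0,.043]])
        low=min(low,(c@Mk.T+tk)[:,2].min())
    print("  max step",mx.round(3),"cost",s.cost,"q",x.round(2),"lowest z",low.round(3))
E
python3 plan.py
```

```text
30 shift [-0.0829 -0.036   0.0056] rotvec deg [ -3.4 -17.5  52. ] norm 55.0
  max step 0.198 cost 2.8012714817267145e-26 q [-1.26  0.56  1.96  1.03  1.2  -2.48] lowest z 0.177
20 shift [-0.0759 -0.0299  0.0113] rotvec deg [ -4.8 -13.9  42.3] norm 44.8
  max step 0.17 cost 7.374364517982712e-27 q [-1.23  0.49  2.04  1.14  1.05 -2.42] lowest z 0.179
40 shift [-0.0883 -0.0429  0.0056] rotvec deg [ -1.9 -18.   61.9] norm 64.5
  max step 0.2 cost 2.4380867706403935e-26 q [-1.25  0.59  1.85  0.9   1.33 -2.48] lowest z 0.177
```

The fit is good to sub-millimetre. Tilting toward azimuth 30° is reachable with margin.

>>> step_arm(rows=[[-0.007,-0.003,0.0005,-0.3,-1.5,4.3],[-0.007,-0.003,0.0005,-0.3,-1.5,4.3],[-0.007,-0.003,0.0005,-0.3,-1.5,4.3],[-0.007,-0.003,0.0005,-0.3,-1.5,4.3],[-0.007,-0.003,0.0005,-0.3,-1.5,4.3],[-0.007,-0.003,0.0005,-0.3,-1.5,4.3],[-0.007,-0.003,0.0005,-0.3,-1.5,4.3],[-0.007,-0.003,0.0005,-0.3,-1.5,4.3],[-0.007,-0.003,0.0005,-0.3,-1.5,4.3],[-0.007,-0.003,0.0005,-0.3,-1.5,4.3],[-0.007,-0.003,0.0005,-0.3,-1.5,4.3],[-0.007,-0.003,0.0005,-0.3,-1.5,4.3]])

```text
time: 12.02
position: [0.4435, -0.2764, 0.2253]
tool_rot: [0.444, 0.766, 0.401, 0.235]
ft_force: [-0.1, -1.7, -0.3]
grip_width: 0.0078
grip_force: 40.0
```

>>> step_arm(rows=[[0,0,0,0,0,0],[0,0,0,0,0,0],[0,0,0,0,0,0],[0,0,0,0,0,0]])

```text
time: 12.52
position: [0.4441, -0.2752, 0.2257]
tool_rot: [0.445, 0.765, 0.402, 0.235]
ft_force: [0.0, 0.5, -0.8]
grip_width: 0.0077
grip_force: 40.0
```

```bash
sed -i 's/end_top/end_top2/' chk.py; python3 chk.py; python3 plan.py | head -1
```

```text
12.725 [ 0.444  -0.2756  0.2257] [[-0.494, 0.492, 0.717], [0.87, 0.282, 0.405], [-0.003, 0.824, -0.567]] 39.99978572130203 0.007855136030243353 [-1.269  0.557  1.966  1.042  1.202 -2.491] 0.003401832987777513
expected mid [ 0.481 -0.31   0.216  1.   ] label tilt from up 34.52639644026682
30 shift [ 0.0012 -0.0002 -0.0003] rotvec deg [-0.1  0.5  0.4] norm 0.7
```

View pics/end_top2.png

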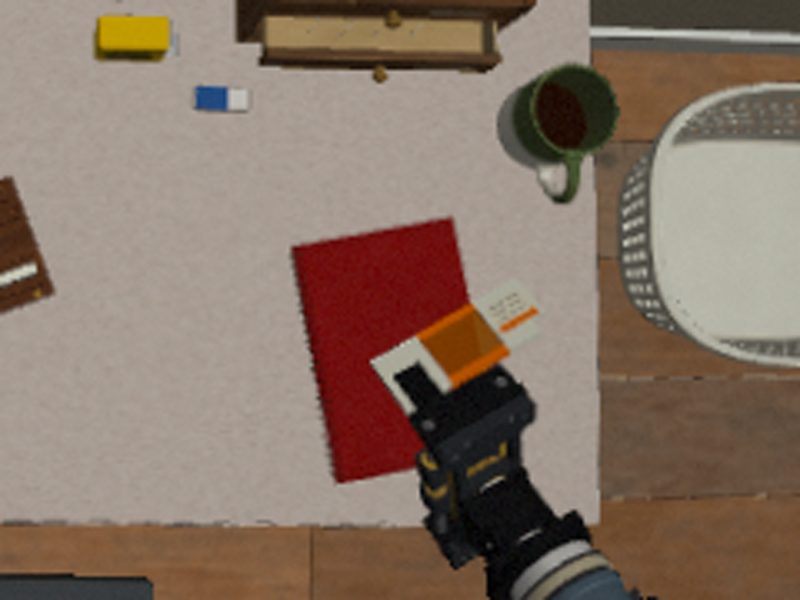

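The picture shows the label face looking up, with the sticker at (515,310), the glass at (463,347) and the fingers only on the whole white end (415,375). I'll check the plate's middle from depth and hand in if it agrees.

```bash
python3 - <<'E'
from h import *
W=cloud(cam("top"));c=np.nanmedian(W[250:259,385:394].reshape(-1,3),0);print("mid",c.round(3))
o=get_obs();print(o["time"],o["grip_force"],np.abs(o["joint_velocities"]).max())
ok=np.linalg.norm(c-[.481,-.31,.216])<.025
if ok: print(hand_in())
E
```

```text
mid [ 0.48  -0.311  0.218]
12.775 39.99974727630615 0.001584185602350441
the job is handed in; nothing more can be done
None
```

The job is handed in: the amber plate is held steady by its un-notched white end, its middle about 22 cm above the desk over the notebook, leaned back about 55° with the label face up; I haven't seen the verdict.

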